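# Pull the dust collector's filter for inspection

### The job

The filter of the bench dust collector needs looking at: take the sanding block that was left on its cover flap and set it down on the bench clear of the collector, without dropping it, then lift the flap by its bar handle and tip it back past upright until it rests open by itself. Draw the blue filter cassette straight up out of its guides by the yellow pull tab and finish holding it up: the program ends with the cassette still in the gripper, still and upright, all of it clear above the top of the collector, turned so that one of its two broad pleated faces looks straight out over the front edge of the bench, square to it. Leave the flap open and everything else on the bench where it stands.

Things in the scene. Friction and masses are not known exactly. Their poses are not given: they have to be found in the camera images.
- collector: bench dust collector, fixed: case 240 deep (x) x 200 wide (y) x 150 mm high, louvred grey front, green motor end behind. Origin: centre of its underside, on the bench; x points from its front to its back, z up. Turned up to 25 degrees either way. Under the flap an open well, x = -116 to +20 mm; the cassette stands across it at x = -50 mm in upright channels at its left and right edges, 2 mm play
- flap (a joint): angle of the aluminium cover flap, hinged on its rear edge: 0 closed, grows as the front edge is lifted, 1.57 upright, 1.85 at the stop. 145 long x 204 wide x 6 mm, its top 156 mm above the bench when closed; 0.35 kg (about 2 N at the handle). Free hinge: let go short of upright it falls shut, let go beyond 1.65 it leans back to its stop by itself
- flap_handle (a point): middle of the flap's black bar handle: round bar 10 mm thick, 100 mm between its posts, parallel to the hinge, near the front edge; 125 mm from the hinge along the flap, 38 mm above the flap's outer face. The bar can turn between the fingers as the flap swings. The flap's edge lies 21 mm further out than the bar
- flap_hinge (a point): middle of the hinge line, at collector x = +20 mm, 153 mm above the bench (half the flap's thickness below its outer face); its axes are the collector's when closed and turn with the flap about y
- filter: filter cassette, blue plastic frame 140 wide (y) x 22 thick (x) x 92 mm high (z), 0.17 to 0.35 kg, cream pleated paper on both broad faces (-x and +x, alike); hidden under the flap. Origin: centre of its lower edge; z up. When seated its axes are the collector's and its lower edge is 20 mm above the bench
- filter_tab (a point): middle of the yellow pull tab on the middle of the cassette's top edge: 30 mm wide (cassette y), 10 thick (x), about 30 high; this point is 108 mm above the lower edge, 14 mm below the tab's top, 13 mm above its small foot plate (44 x 14 mm). The seated tab's top is 8 mm below the well's rim; the space left and right of it is free for fingers
- sanding_block: wooden sanding block 42 x 76 x 29 mm (x, y, z), 0.05 kg, lying flat on the closed flap behind the bar handle, its 76 mm length roughly fore and aft, square to the handle. Origin: centre of its underside
- bench_front (a point): point on the bench top straight ahead of the robot, 150 mm behind the bench front edge; its x axis points away from the robot, square to that edge, y along it to the left. The bench to the left and right of the collector's front is free
- brush_mug: dark brown enamel mug, 80 mm across, 81 mm high, on the left of the bench; origin: centre of its underside. A bystander: leave it alone
- shellac_jar: amber glass jar with a yellow tin lid, 84 mm across, 102 mm high, at the left rear; origin: centre of its underside. A bystander: leave it alone
- trim_router: green and grey hand router lying on its side, 75 x 259 x 83 mm, at the right; origin: centre of its underside. A bystander: leave it alone
- chisel_wide: wood chisel with a wooden handle, 28 x 240 x 29 mm, lying at the right; origin: centre of its underside. A bystander: leave it alone

How it is judged:
On the way, in this order (a step that is already met when the one before it is completed fails the run):
1. the sanding block has been set down on the bench and let go, clear of the collector (height (world z) of sanding_block between -0.01 and 0.05 m and world x of sanding_block above 0.28 m and linear speed of sanding_block below 0.03 m/s and contact force between sanding_block and the fingers below 0.1 N and contact force between sanding_block and collector below 0.1 N), for 0.2 s.
2. the flap has been tipped back past upright, to its stop, and rests open (value of joint flap above 1.75 rad and contact force between flap and the fingers below 0.1 N), for 0.2 s.
3. the cassette has been drawn up out of the collector in the gripper (height (world z) of filter above 0.155 m and contact force between filter and the fingers above 1 N), for 0.2 s.
At the end, for the whole second after the job is handed in: Cassette in the fingers, lower edge over 160 mm above the bench, off the collector, upright within 0.2 rad, pleated faces square to the bench front edge within 0.25 rad, still (under 0.03 m/s); flap over 1.7 rad; block at rest on the bench, released, off the collector (all of step 1 and height (world z) of filter above 0.16 m and contact force between filter and the fingers above 1 N and contact force between filter and collector below 0.05 N and angle between filter's own z axis and vertical below 0.2 rad and angle between the x axis of filter and the x axis of bench_front, either way round below 0.25 rad and linear speed of filter below 0.03 m/s and value of joint flap above 1.7 rad); the arm keeps its last pose, push and grip.
It fails at once if the sanding block is dropped or knocked off (it falls freely from more than about 5 cm) (linear speed of sanding_block above 1 m/s and contact force between sanding_block and the fingers below 0.1 N).
It fails at once if a bystander is moved by more than 30 mm (distance of any of brush_mug, shellac_jar, trim_router, chisel_wide from where it was at the start of the episode above 0.03 m).
It also fails if it takes over 72 s, if anything falls off the work surface, if the arm or the gripper's body presses on something with over 40 N, if the wrist force passes 120 N, or if a joint passes its speed limit or range.

### The arm

A 7-joint arm with a two-finger parallel gripper is mounted at the origin on a cart in front of the work surface, level with it; the furniture and walls round the work are solid. World frame = base frame: x ahead of the robot, y to its left, z up, the work surface at z = 0. Lengths are in m, angles in rad, forces in N, time in s.
With the tool pointing down it reaches from about 0.425 to 0.925 m from the base axis. Payload 6.8 kg.
Tool frame: the origin (TCP) lies on the centre line of the jaws, within the pads' length; the fingertips stand 14 mm ahead of it and the grasp point (between the pads) lies 5 mm behind it; z points along the fingers, y is the line along which they close (so a half turn about z gives the same grasp; the last joint's range is limited). The gripper opens to 85 mm and grips with 20 to 120 N. Pads are 22 mm wide; open, the fingers measure 114 mm over their backs; the gripper's body (76 mm by 85 mm) begins 54 mm behind the grasp point. The pads swing forward as they close: fully open they stand 13 mm farther back than shut.
Start: joints at [1.009, 0.477, 0.022, 1.555, -0.011, 1.109, -0.083], TCP at [0.296, -0.607, 0.245] pointing down, gripper open.
Joint ranges: [-2.96, 2.96], [-0.34, 2.1], [-1.41, 1.46], [0.24, 2.44], [-1.37, 4.51], [0.17, 1.92], [-2.96, 2.96]. Speed limits (rad/s): [2.39, 2.39, 3.14, 3.14, 3.14, 3.14, 3.14].

### API

Orientations are given as a unit quaternion [w, x, y, z].
In Python, from station import bot gives the robot as it stands. The module is installed in compiled form; this text tells all that it offers.
- The arm moves only by the tool drive_tool, never from a script. Its argument "commands" is a list of rows, each an object with "hand": the opening, from 0 (shut) to 1 (fully open); "translation": the shift along the world's x, y, z in mm, a list of three; "angular": the turn, a rotation vector about the world's x, y, z in rad, a list of three. In form: [{"hand": hand, "translation": [tx, ty, tz], "angular": [ax, ay, az]}, ...]. A call has 1 to 12 rows; each row is the pose to reach, as a shift and turn from the pose commanded when the call began; what a row does not reach only later rows make up. A row lasts 1/8 s, in which the tool goes at most 62.5 mm and 10.7 degrees, less where a joint would pass 70% of its speed; a pose out of reach is approached as far as the arm can. A call with a gripper value outside its range is refused whole. The fingers move at their own pace and stop on an object; "force" is the grip in N (left out, the last holds). Time passes only in rows, so rows that repeat a pose let the fingers close. It gives the time, the measured TCP pose, the force, the opening and the grip force at its end, in the units of the state.
- bot.get_obs(): the state, without advancing time (a new reading comes with each control period).
- bot.read_camera(name): name is "side" or "top"; returns the picture (384x512x3 uint8, red, green, blue); there is no depth.
- bot.camera_model(name): a dict with "fx", "fy", "cx", "cy" (pixels), "view" (4x4, takes a point from world to camera coordinates). Camera axes: x right, y up, looking along -z (the intrinsics and any distortion apply to the point x, -y, -z); pixel columns grow to the right and rows downward; lengths in m; the calibration is good to about 2 mm. A picture is of the moment at which its call begins. camera_model takes no time and is no camera call.
- bot.hand_in(): hands the job in; it is judged then, once.
Trained networks look in the newest picture that a camera, given by its name, has taken for a name from the list of things; names that differ only in an ending like _2 or _b are one class to them, and where a whole thing is asked for, a point or a joint stands for the part that bears it (a point fixed in the world has none). Each returns a list of dicts, best first, with "score" (0 to 1); they miss things now and then, are a little off and sometimes report something else, mostly with a low value. They report only what shows in the picture. A call takes as long as a camera call.
- bot.find_in(camera, query): "position" ([column, row] in pixels, amid what is visible of it).
- bot.outline_of(camera, query): "pixels" (384x512 bool, what is visible of it) and "position" ([column, row] in pixels, amid what is visible of it).
The state is a dict: "t": time; "q": joint angles; "joint_vel": joint speeds; "joint_torque": joint torques, N m; "eef_pos": TCP position; "tool_rot": TCP orientation; "contact_force": force on the tool from outside, world axes, zero at the start; "torque": the same for the moment, N m; "gripper_width": opening from 0.0 (shut) to 1.0 (fully open); "grasp_force": force on a finger pad.
Only numpy, scipy, OpenCV 4.12 (cv2) and the standard library are available. Lean on these libraries where they do the work, as an engineer would, in place of code of your own. Each camera call takes 0.05 s, during which the arm holds its last target. There are 200 camera calls.

## Working session

There is one attempt and no reset: what is moved stays moved. The work goes in short steps, Python scripts to look and compute and a tool call to move; the robot and the scene stay as the last step left them, time stands still between calls to the robot, and variables do not carry over. Pictures are saved under pics/ and viewed, at most 10 in all, crops included, and the job is handed in when it is done.

Besides the shell and the picture viewer there is one more tool, called as name(argument=value, ...), one argument or row to a line, values as JSON. drive_tool: Moves the arm, as the interface text tells. Its arguments: {"type":"object","properties":{"commands":{"type":"array","items":{"type":"object","properties":{"hand":{"type":"number"},"translation":{"type":"array","items":{"type":"number"}},"angular":{"type":"array","items":{"type":"number"}}}}},"force":{"type":"number"}},"required":["commands"]}

```bash
mkdir -p pics; cat > h.py <<'E'
import numpy as np,cv2
from station import bot
def ray(cam,px):
    m=bot.camera_model(cam);V=np.array(m["view"])
    d=np.array([(px[0]-m["cx"])/m["fx"],-(px[1]-m["cy"])/m["fy"],-1.])
    R=V[:3,:3];return -R.T@V[:3,3],R.T@d
def atz(cam,px,z):
    o,d=ray(cam,px);return o+d*(z-o[2])/d[2]
def proj(cam,P):
    m=bot.camera_model(cam);V=np.array(m["view"]);p=V[:3,:3]@np.array(P)+V[:3,3]
    return np.array([m["cx"]+m["fx"]*p[0]/-p[2],m["cy"]+m["fy"]*-p[1]/-p[2]])
def snap(cam,name):
    im=bot.read_camera(cam);cv2.imwrite("pics/"+name,cv2.cvtColor(im,cv2.COLOR_RGB2BGR));return im
E
python3 - <<'E'
from h import *
a=snap("top","t0.png");b=snap("side","s0.png")
cv2.imwrite("pics/b0.png",cv2.cvtColor(np.hstack([a,b]),cv2.COLOR_RGB2BGR)) 
o=bot.get_obs();print(o["eef_pos"],o["tool_rot"],o["q"])
for c in("top","side"):
    m=bot.camera_model(c);print({k:v for k,v in m.items() if k!="view"},ray(c,(256,192)))
    for q in("sanding_block","flap_handle","collector","brush_mug","trim_router","chisel_wide","shellac_jar"):
        print(c,q,[(np.round(r["position"],1),round(r["score"],2)) for r in bot.find_in(c,q)][:2])
E
```

```text
[ 0.29564462 -0.60624789  0.24441902] [-7.89254644e-04  9.74371481e-01  2.24943392e-01 -2.53277289e-04] [ 1.00892235  0.47773458  0.02237577  1.55633611 -0.01149737  1.10930839
 -0.08309588]
{'fx': 366.31981846662643, 'fy': 366.31981846662643, 'cx': 255.98144540874029, 'cy': 189.19239543160174} (array([3.42450353e-01, 2.69886946e-04, 1.27029777e+00]), array([ 0.21433421,  0.0020303 , -0.97678834]))
top sanding_block [(array([227.8, 204.8]), 0.77), (array([146.9, 193.4]), 0.35)]
top flap_handle [(array([248.1, 208.8]), 0.74)]
top collector [(array([241.6, 195.6]), 0.66)]
top brush_mug [(array([145.7, 192.4]), 0.79), (array([245.8, 212. ]), 0.44)]
top trim_router [(array([364.3, 174.5]), 0.65)]
top chisel_wide [(array([365.9, 258.5]), 0.93)]
top shellac_jar []
{'fx': 437.57660295555553, 'fy': 437.57660295555553, 'cx': 255.03232156561475, 'cy': 190.23257163591296} (array([ 1.00226707, -1.04249872,  1.21359227]), array([-0.27865649,  0.66587939, -0.69208121]))
side sanding_block [(array([260.7, 167.2]), 0.73), (array([265.4, 199.6]), 0.62)]
side flap_handle []
side collector [(array([264.8, 196.3]), 0.57)]
side brush_mug [(array([296.3, 149.8]), 0.73)]
side trim_router [(array([241.7, 299.2]), 0.9)]
side chisel_wide [(array([168.6, 279. ]), 0.58)]
side shellac_jar [(array([317.9, 173.6]), 0.77)]
```

View pics/t0.png

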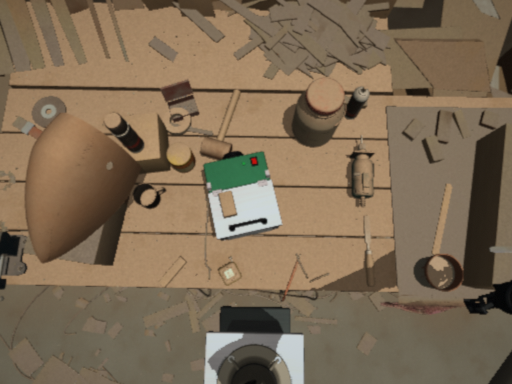

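View pics/s0.png

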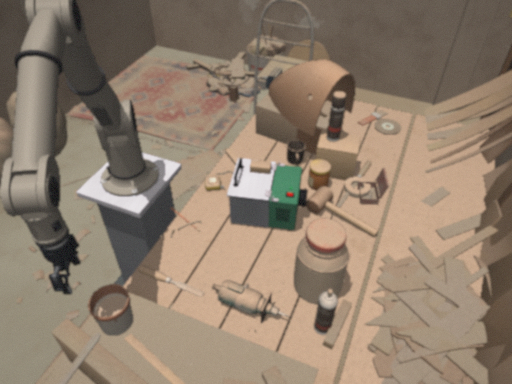

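The top view shows the collector at about (242,195), with its handle at (248,224) toward the robot and the block at (228,204). The mug is at (148,195), the router at (362,172) and the chisel at (367,250). The side view agrees with this. Next I'll enlarge the collector region.

```bash
python3 - <<'E'
from h import *
a=cv2.imread("pics/t0.png")[145:245,195:290];b=cv2.imread("pics/s0.png")[150:235,220:320]
A=cv2.resize(a,None,fx=4,fy=4,interpolation=2);B=cv2.resize(b,None,fx=4,fy=4,interpolation=2)
B=cv2.copyMakeBorder(B,0,A.shape[0]-B.shape[0],0,0,0)
cv2.imwrite("pics/c0.png",np.hstack([A,B]))
t=bot.read_camera("top");bot.read_camera("side")
for q in("sanding_block","flap_handle","flap","collector"):
  for r in bot.outline_of("top",q)[:1]:
    m=r["pixels"].astype(np.uint8);c=cv2.findContours(m,0,2)[0];c=max(c,key=len)
    print(q,r["score"],m.sum(),cv2.minAreaRect(c))
    rr=cv2.boxPoints(cv2.minAreaRect(c)); z={"sanding_block":.185,"flap_handle":.194}.get(q,.156)
    print(np.round([atz("top",p,z) for p in rr],3).tolist())
E
```

```text
sanding_block 0.54 337 ((227.02349853515625, 204.1058807373047), (25.597795486450195, 13.232759475708008), 77.47119140625)
[[0.575, 0.118, 0.185], [0.585, 0.079, 0.185], [0.509, 0.06, 0.185], [0.499, 0.098, 0.185]]
flap_handle 0.93 2655 ((243.93759155273438, 209.16004943847656), (46.69314193725586, 65.98979187011719), 77.6192398071289)
[[0.571, 0.151, 0.194], [0.619, -0.043, 0.194], [0.481, -0.074, 0.194], [0.436, 0.115, 0.194]]
flap 0.75 2744 ((243.82937622070312, 208.98236083984375), (47.83317184448242, 66.48919677734375), 77.47119140625)
[[0.581, 0.158, 0.156], [0.632, -0.044, 0.156], [0.485, -0.077, 0.156], [0.437, 0.119, 0.156]]
collector 0.84 5014 ((240.63604736328125, 193.55686950683594), (86.4639663696289, 67.73146057128906), 78.9964599609375)
[[0.696, 0.186, 0.156], [0.743, -0.025, 0.156], [0.472, -0.079, 0.156], [0.429, 0.121, 0.156]]
```

View pics/c0.png

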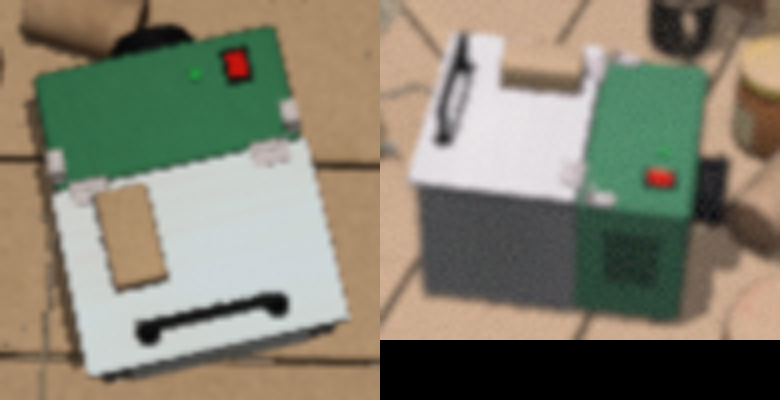

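```bash
python3 - <<'E'
from h import *
c=[(218.75,239.5),(282.5,224.5),(270.5,180.5),(208,192.5)]
P=np.array([atz("top",p,.156) for p in c]);print(P.round(3),P.mean(0))
M=np.array([[-.145,.102],[-.145,-.102],[0,-.102],[0,.102]])
from scipy.optimize import least_squares as ls
f=lambda s:(np.c_[np.cos(s[2])*M[:,0]-np.sin(s[2])*M[:,1]+s[0],np.sin(s[2])*M[:,0]+np.cos(s[2])*M[:,1]+s[1]]-P[:,:2]).ravel()
r=ls(f,[.6,.06,.25]);print("hinge,yaw",r.x,np.abs(r.fun).max())
x,y,t=r.x;C=np.array([np.cos(t),np.sin(t)])
H=np.array([x,y])-.125*C;T=np.array([x,y])-.07*C;print("handle",H,"tab",T)
h=[atz("top",p,.19) for p in[(232,227),(265,220)]];print(h,np.mean(h,0))
print(proj("side",[*H,.194]),proj("side",[.542,.089,.185]),"expect ~(231.5,170)")
for q,p in dict(mug=(148,195),jar=(180,156),router=(362,172),chisel=(367,250)).items():print(q,atz("top",p,.04).round(3))
print(proj("top",[.5,-.2,0]))
E
```

```text
[[ 0.438  0.112  0.156]
 [ 0.487 -0.08   0.156]
 [ 0.625 -0.042  0.156]
 [ 0.582  0.152  0.156]] [0.53298122 0.03548898 0.156     ]
hinge,yaw [0.60332521 0.05303811 0.24448533] 0.0044562800610876
handle [0.48204246 0.02278099] tab [0.53540687 0.03609413]
[array([0.47227623, 0.07141495, 0.19      ]), array([ 0.49495666, -0.02579559,  0.19      ])] [0.48361645 0.02280968 0.19      ]
[236.95480408 168.52014579] [259.60462389 163.78691615] expect ~(231.5,170)
mug [0.595 0.373 0.04 ]
jar [0.737 0.272 0.04 ]
router [ 0.691 -0.365  0.04 ]
chisel [ 0.422 -0.369  0.04 ]
[313.71394318 227.15586391]
```

drive_tool(
  commands=[
    {"hand": 1, "translation": [0, 0, 60], "angular": [0, 0, 0]},
    {"hand": 1, "translation": [120, 340, 60], "angular": [0, 0, -0.1]},
    {"hand": 1, "translation": [120, 340, 60], "angular": [0, 0, -0.2]},
    {"hand": 1, "translation": [120, 340, 60], "angular": [0, 0, -0.2]},
    {"hand": 1, "translation": [120, 340, 60], "angular": [0, 0, -0.2]},
    {"hand": 1, "translation": [120, 340, 60], "angular": [0, 0, -0.2]},
    {"hand": 1, "translation": [120, 340, 60], "angular": [0, 0, -0.2]},
    {"hand": 1, "translation": [120, 340, 60], "angular": [0, 0, -0.2]},
  ],
)

```text
t: 2.1
eef_pos: [0.4176, -0.2627, 0.3057]
tool_rot: [-0.0, 0.991, 0.13, 0.001]
contact_force: [-0.0, -0.2, 0.8]
gripper_width: 1.001
grasp_force: 0.0
```

drive_tool(
  commands=[
    {"hand": 1, "translation": [40, 120, 0], "angular": [0, 0, -0.015]},
    {"hand": 1, "translation": [80, 230, 0], "angular": [0, 0, -0.015]},
    {"hand": 1, "translation": [124, 351, -30], "angular": [0, 0, -0.015]},
    {"hand": 1, "translation": [124, 351, -50], "angular": [0, 0, -0.015]},
    {"hand": 1, "translation": [124, 351, -60], "angular": [0, 0, -0.015]},
    {"hand": 1, "translation": [124, 351, -60], "angular": [0, 0, -0.015]},
    {"hand": 1, "translation": [124, 351, -60], "angular": [0, 0, -0.015]},
    {"hand": 1, "translation": [124, 351, -60], "angular": [0, 0, -0.015]},
    {"hand": 1, "translation": [124, 351, -60], "angular": [0, 0, -0.015]},
    {"hand": 1, "translation": [124, 351, -60], "angular": [0, 0, -0.015]},
  ],
)

```text
t: 3.35
eef_pos: [0.5401, 0.0825, 0.2458]
tool_rot: [0.0, 0.993, 0.118, 0.0]
contact_force: [0.1, -0.6, 0.3]
gripper_width: 1.0
grasp_force: 0.0
```

```bash
python3 - <<'E'
from h import *
b=snap("side","s1.png");a=snap("top","t1.png")
A=cv2.resize(cv2.cvtColor(a,4)[145:245,195:290],None,fx=4,fy=4);B=cv2.resize(cv2.cvtColor(b,4)[110:210,205:305],None,fx=4,fy=4)
cv2.imwrite("pics/c1.png",np.hstack([A,B]))
E
```

```text
(no output)
```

View pics/c1.png

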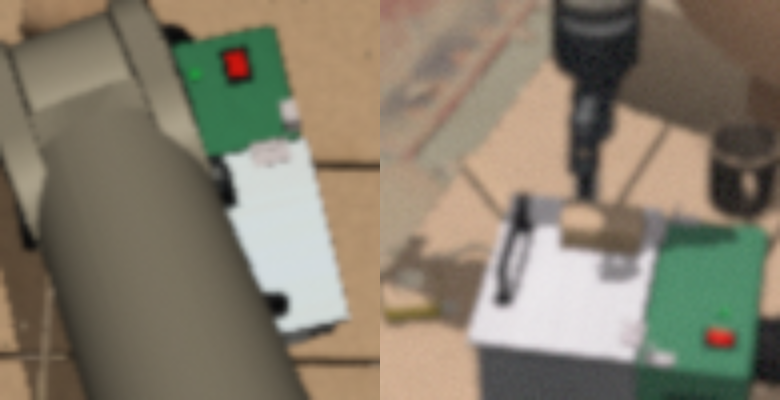

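The gripper stands over the block, with its tips near (257,157) in the side view. Going down to grasp.

drive_tool(
  commands=[
    {"hand": 1, "translation": [2, 4, -40], "angular": [0, 0, 0]},
    {"hand": 1, "translation": [2, 4, -69], "angular": [0, 0, 0]},
    {"hand": 1, "translation": [2, 4, -69], "angular": [0, 0, 0]},
    {"hand": 0.4, "translation": [2, 4, -69], "angular": [0, 0, 0]},
    {"hand": 0.2, "translation": [2, 4, -69], "angular": [0, 0, 0]},
    {"hand": 0.2, "translation": [2, 4, -69], "angular": [0, 0, 0]},
    {"hand": 0.2, "translation": [2, 4, -69], "angular": [0, 0, 0]},
    {"hand": 0.2, "translation": [2, 4, -69], "angular": [0, 0, 0]},
  ],
  force=30,
)

```text
t: 4.45
eef_pos: [0.5428, 0.0885, 0.1778]
tool_rot: [0.0, 0.993, 0.119, 0.001]
contact_force: [-1.1, -1.4, 6.4]
gripper_width: 0.473
grasp_force: 30.6
```

drive_tool(
  commands=[
    {"hand": 0.2, "translation": [0, 0, 40], "angular": [0, 0, 0]},
    {"hand": 0.2, "translation": [0, 0, 85], "angular": [0, 0, 0]},
    {"hand": 0.2, "translation": [0, 0, 90], "angular": [0, 0, 0]},
    {"hand": 0.2, "translation": [-10, -60, 90], "angular": [0, 0, 0]},
    {"hand": 0.2, "translation": [-20, -120, 90], "angular": [0, 0, 0]},
    {"hand": 0.2, "translation": [-30, -180, 90], "angular": [0, 0, 0]},
    {"hand": 0.2, "translation": [-40, -240, 90], "angular": [0, 0, 0]},
    {"hand": 0.2, "translation": [-42, -290, 90], "angular": [0, 0, 0]},
    {"hand": 0.2, "translation": [-42, -290, 90], "angular": [0, 0, 0]},
    {"hand": 0.2, "translation": [-42, -290, 90], "angular": [0, 0, 0]},
  ],
)

```text
t: 5.7
eef_pos: [0.4996, -0.201, 0.2657]
tool_rot: [-0.0, 0.993, 0.119, -0.0]
contact_force: [-0.8, 0.5, -0.7]
gripper_width: 0.474
grasp_force: 30.8
```

drive_tool(
  commands=[
    {"hand": 0.2, "translation": [0, 0, -60], "angular": [0, 0, 0]},
    {"hand": 0.2, "translation": [0, 0, -120], "angular": [0, 0, 0]},
    {"hand": 0.2, "translation": [0, 0, -180], "angular": [0, 0, 0]},
    {"hand": 0.2, "translation": [0, 0, -225], "angular": [0, 0, 0]},
    {"hand": 0.2, "translation": [0, 0, -235], "angular": [0, 0, 0]},
    {"hand": 0.2, "translation": [0, 0, -240], "angular": [0, 0, 0]},
    {"hand": 0.2, "translation": [0, 0, -243], "angular": [0, 0, 0]},
    {"hand": 0.2, "translation": [0, 0, -245], "angular": [0, 0, 0]},
    {"hand": 0.2, "translation": [0, 0, -245], "angular": [0, 0, 0]},
  ],
)

```text
t: 6.82
eef_pos: [0.5003, -0.2019, 0.0221]
tool_rot: [0.0, 0.993, 0.119, 0.001]
contact_force: [0.2, 0.2, -1.4]
gripper_width: 0.474
grasp_force: 30.7
```

drive_tool(
  commands=[
    {"hand": 0.5, "translation": [0, 0, 0], "angular": [0, 0, 0]},
    {"hand": 0.65, "translation": [0, 0, 0], "angular": [0, 0, 0]},
    {"hand": 0.75, "translation": [0, 0, 0], "angular": [0, 0, 0]},
    {"hand": 0.75, "translation": [0, 0, 0], "angular": [0, 0, 0]},
    {"hand": 0.75, "translation": [0, 0, 30], "angular": [0, 0, 0]},
    {"hand": 0.75, "translation": [0, 0, 90], "angular": [0, 0, 0]},
    {"hand": 0.75, "translation": [0, 0, 150], "angular": [0, 0, 0]},
    {"hand": 0.75, "translation": [0, 0, 210], "angular": [0, 0, 0]},
    {"hand": 0.75, "translation": [0, 0, 250], "angular": [0, 0, 0]},
    {"hand": 0.75, "translation": [0, 0, 250], "angular": [0, 0, 0]},
  ],
)

```text
t: 8.07
eef_pos: [0.5018, -0.2022, 0.275]
tool_rot: [0.002, 0.993, 0.119, 0.003]
contact_force: [-0.8, 0.6, -1.2]
gripper_width: 0.75
grasp_force: 0.0
```

```bash
python3 - <<'E'
from h import *
o=bot.get_obs();print(o["q"].round(3),o["eef_pos"],o["gripper_width"])
snap("side","s2.png");snap("top","t2.png")
for c in("top","side"):
  for r in bot.find_in(c,"sanding_block")[:1]:print(r["score"],atz(c,r["position"],.02))
E
```

```text
[ 0.482  0.239 -0.253  1.833  0.068  1.071 -1.129] [ 0.50176435 -0.20217306  0.27503922] 0.7504531252172668
0.54 [ 0.49703091 -0.19713334  0.02      ]
0.79 [ 0.50600939 -0.20290335  0.02      ]
```

drive_tool(
  commands=[
    {"hand": 0.75, "translation": [-5, 25, 0], "angular": [0, 0, 0.175]},
    {"hand": 0.75, "translation": [-8, 50, 0], "angular": [0, 0, 0.35]},
    {"hand": 0.75, "translation": [-10, 80, 0], "angular": [0, 0, 0.525]},
    {"hand": 0.75, "translation": [-12, 110, 0], "angular": [0, 0, 0.7]},
    {"hand": 0.75, "translation": [-14, 140, 0], "angular": [0, 0, 0.875]},
    {"hand": 0.75, "translation": [-16, 170, 0], "angular": [0, 0, 1.05]},
    {"hand": 0.6, "translation": [-18, 200, 0], "angular": [0, 0, 1.225]},
    {"hand": 0.6, "translation": [-19, 225, 0], "angular": [0, 0, 1.4]},
    {"hand": 0.6, "translation": [-19, 225, 0], "angular": [0, 0, 1.575]},
    {"hand": 0.6, "translation": [-19, 225, 0], "angular": [0, 0, 1.575]},
    {"hand": 0.6, "translation": [-19, 225, 0], "angular": [0, 0, 1.575]},
    {"hand": 0.6, "translation": [-19, 225, 0], "angular": [0, 0, 1.575]},
  ],
)

```text
t: 9.78
eef_pos: [0.4808, 0.0229, 0.271]
tool_rot: [-0.0, 0.617, 0.787, -0.0]
contact_force: [0.6, 0.8, 0.3]
gripper_width: 0.601
grasp_force: 0.0
```

```bash
python3 - <<'E'
from h import *
o=bot.get_obs();print(o["q"].round(3),o["eef_pos"],o["tool_rot"])
b=snap("side","s3.png");snap("top","t3.png")
cv2.imwrite("pics/c3.png",cv2.resize(cv2.cvtColor(b,4)[90:240,190:320],None,fx=4,fy=4))
E
```

```text
[ 0.365  0.18  -0.603  1.941  0.117  1.056 -0.047] [0.48081577 0.02293068 0.27100327] [-2.27298413e-04  6.17219276e-01  7.86791134e-01 -1.55114191e-04]
```

View pics/c3.png

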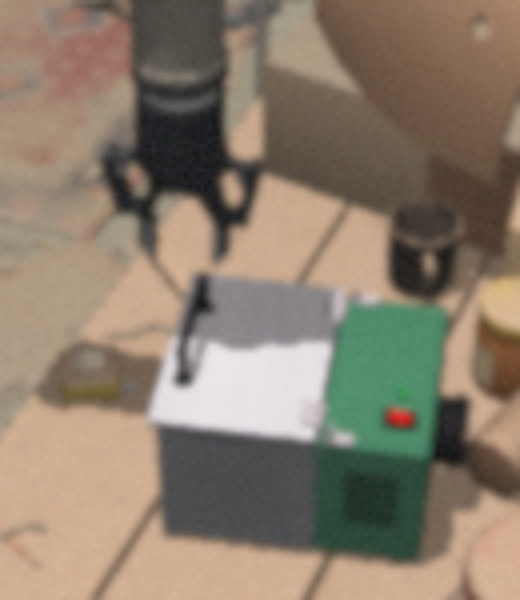

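The fingers straddle the bar: tips in the crop at (150,250) and (220,250), bar middle at (193,330). Going down and closing.

drive_tool(
  commands=[
    {"hand": 0.6, "translation": [2, 0, -40], "angular": [0, 0, 0]},
    {"hand": 0.6, "translation": [2, 0, -82], "angular": [0, 0, 0]},
    {"hand": 0.6, "translation": [2, 0, -82], "angular": [0, 0, 0]},
    {"hand": 0.2, "translation": [2, 0, -82], "angular": [0, 0, 0]},
    {"hand": 0, "translation": [2, 0, -82], "angular": [0, 0, 0]},
    {"hand": 0, "translation": [2, 0, -82], "angular": [0, 0, 0]},
    {"hand": 0, "translation": [2, 0, -82], "angular": [0, 0, 0]},
    {"hand": 0, "translation": [2, 0, -82], "angular": [0, 0, 0]},
  ],
  force=25,
)

```text
t: 10.88
eef_pos: [0.4853, 0.0238, 0.1911]
tool_rot: [0.002, 0.616, 0.788, 0.002]
contact_force: [5.1, 1.4, 4.2]
gripper_width: 0.103
grasp_force: 26.7
```

drive_tool(
  commands=[
    {"hand": 0, "translation": [6, 1, 12], "angular": [0, 0, 0]},
    {"hand": 0, "translation": [11, 3, 24], "angular": [0, 0, 0]},
    {"hand": 0, "translation": [18, 5, 35], "angular": [0, 0, 0]},
    {"hand": 0, "translation": [26, 6, 45], "angular": [0, 0, 0]},
    {"hand": 0, "translation": [35, 9, 55], "angular": [0, 0, 0]},
    {"hand": 0, "translation": [45, 11, 63], "angular": [0, 0, 0]},
    {"hand": 0, "translation": [55, 14, 71], "angular": [0, 0, 0]},
    {"hand": 0, "translation": [67, 16, 77], "angular": [0, 0, 0]},
    {"hand": 0, "translation": [79, 19, 82], "angular": [0, 0, 0]},
    {"hand": 0, "translation": [91, 22, 86], "angular": [0, 0, 0]},
    {"hand": 0, "translation": [91, 22, 86], "angular": [0, 0, 0]},
  ],
)

```text
t: 12.25
eef_pos: [0.5755, 0.0459, 0.2786]
tool_rot: [0.001, 0.616, 0.788, 0.001]
contact_force: [-4.1, -0.6, 13.5]
gripper_width: 0.101
grasp_force: 27.3
```

drive_tool(
  commands=[
    {"hand": 0, "translation": [12, 4, 5], "angular": [0, 0, 0]},
    {"hand": 0, "translation": [25, 7, 7], "angular": [0, 0, 0]},
    {"hand": 0, "translation": [38, 10, 7], "angular": [0, 0, 0]},
    {"hand": 0, "translation": [51, 13, 6], "angular": [0, 0, 0]},
    {"hand": 0, "translation": [64, 16, 4], "angular": [0, 0, 0]},
    {"hand": 0, "translation": [76, 19, 0], "angular": [0, 0, 0]},
    {"hand": 0, "translation": [87, 22, -5], "angular": [0, 0, 0]},
    {"hand": 0, "translation": [98, 25, -11], "angular": [0, 0, 0]},
    {"hand": 0, "translation": [98, 25, -11], "angular": [0, 0, 0]},
  ],
)

```text
t: 13.38
eef_pos: [0.6731, 0.0701, 0.2639]
tool_rot: [0.0, 0.616, 0.788, 0.0]
contact_force: [0.9, -3.6, 2.2]
gripper_width: 0.097
grasp_force: 34.7
```

drive_tool(
  commands=[
    {"hand": 0.25, "translation": [0, 0, 0], "angular": [0, 0, 0]},
    {"hand": 0.25, "translation": [0, 0, 0], "angular": [0, 0, 0]},
    {"hand": 0.25, "translation": [4, 1, 0], "angular": [0, 0, 0]},
    {"hand": 0.25, "translation": [4, 1, 0], "angular": [0, 0, 0]},
    {"hand": 0.25, "translation": [4, 1, 15], "angular": [0, 0, 0]},
    {"hand": 0.25, "translation": [4, 1, 40], "angular": [0, 0, 0]},
    {"hand": 0.25, "translation": [4, 1, 100], "angular": [0, 0, 0]},
    {"hand": 0.25, "translation": [4, 1, 130], "angular": [0, 0, 0]},
    {"hand": 0.25, "translation": [4, 1, 130], "angular": [0, 0, 0]},
  ],
)

```text
t: 14.5
eef_pos: [0.6765, 0.0726, 0.3981]
tool_rot: [0.001, 0.616, 0.788, 0.002]
contact_force: [-1.2, -0.5, 0.0]
gripper_width: 0.248
grasp_force: 0.0
```

```bash
python3 - <<'E'
from h import *
o=bot.get_obs();print(o["q"].round(3),o["eef_pos"],o["tool_rot"])
b=snap("side","s4.png");a=snap("top","t4.png")
B=cv2.resize(cv2.cvtColor(b,4)[70:240,200:330],None,fx=3,fy=3)
A=cv2.resize(cv2.cvtColor(a,4)[100:270,190:320],None,fx=3,fy=3)
cv2.imwrite("pics/c4.png",np.hstack([A,B]))
for c in("top","side"):
  for r in bot.find_in(c,"filter_tab")[:2]:print(c,r["score"],r["position"],atz(c,r["position"],.135))
E
```

```text
[ 0.169  0.451 -0.559  1.305  0.235  1.446 -0.129] [0.6764522  0.07255486 0.39814394] [0.00149309 0.61591692 0.7878064  0.00227749]
top 0.57 [233.5, 214.9] [0.51688421 0.07161336 0.135     ]
side 0.69 [215.0, 246.7] [ 0.54703418 -0.28498046  0.135     ]
side 0.62 [254.1, 188.6] [0.55481838 0.00877417 0.135     ]
```

View pics/c4.png

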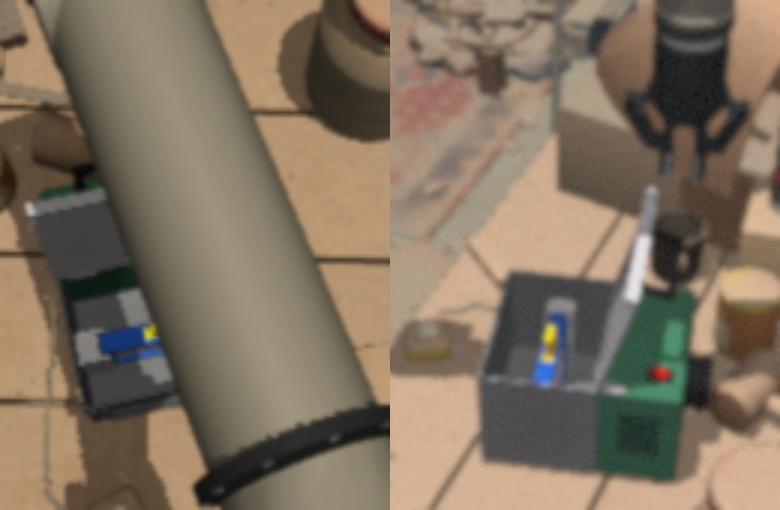

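The flap rests open. In the side crop the tab shows at about (550,343), i.e. pixel (253,184). I'll turn back and move above the tab.

drive_tool(
  commands=[
    {"hand": 0.25, "translation": [-20, -6, 0], "angular": [0, 0, -0.175]},
    {"hand": 0.25, "translation": [-40, -12, 0], "angular": [0, 0, -0.35]},
    {"hand": 0.25, "translation": [-60, -18, 0], "angular": [0, 0, -0.525]},
    {"hand": 0.4, "translation": [-80, -24, 0], "angular": [0, 0, -0.7]},
    {"hand": 0.6, "translation": [-100, -30, 0], "angular": [0, 0, -0.875]},
    {"hand": 0.7, "translation": [-120, -33, 0], "angular": [0, 0, -1.05]},
    {"hand": 0.7, "translation": [-139, -36, -30], "angular": [0, 0, -1.225]},
    {"hand": 0.7, "translation": [-139, -36, -60], "angular": [0, 0, -1.4]},
    {"hand": 0.7, "translation": [-139, -36, -100], "angular": [0, 0, -1.571]},
    {"hand": 0.7, "translation": [-139, -36, -130], "angular": [0, 0, -1.571]},
    {"hand": 0.7, "translation": [-139, -36, -170], "angular": [0, 0, -1.571]},
    {"hand": 0.7, "translation": [-139, -36, -170], "angular": [0, 0, -1.571]},
  ],
)

```text
t: 16.2
eef_pos: [0.534, 0.0348, 0.2208]
tool_rot: [-0.0, 0.993, 0.121, -0.004]
contact_force: [-0.7, -0.1, 1.3]
gripper_width: 0.7
grasp_force: 0.0
```

```bash
python3 - <<'E'
from h import *
o=bot.get_obs();print(o["q"].round(3),o["eef_pos"],o["tool_rot"])
b=snap("side","s5.png")
cv2.imwrite("pics/c5.png",cv2.resize(cv2.cvtColor(b,4)[120:230,215:315],None,fx=5,fy=5,interpolation=2))
for r in bot.find_in("side","filter_tab")[:3]:print(r["score"],r["position"])
for P in([.535,.036,.142],[.537,.0365,.142],[.537,.0365,.128],[.537,.0365,.112]):print(P,proj("side",P),(proj("side",P)-[215,120])*5)
h=cv2.cvtColor(b,cv2.COLOR_RGB2HSV);m=cv2.inRange(h,(20,120,90),(35,255,255))
n,l,s,c=cv2.connectedComponentsWithStats(m)
for i in range(1,n):
  if s[i,4]>8:print(s[i],c[i])
x=o["eef_pos"];print("tcp px",(proj("side",x)-[215,120])*5)
E
```

```text
[ 0.11   0.302 -0.35   1.891  0.122  0.978 -1.623] [0.53399051 0.03478682 0.2207965 ] [-1.37217518e-04  9.92618409e-01  1.21207059e-01 -4.18608068e-03]
0.73 [252.2, 187.8]
[0.535, 0.036, 0.142] [252.05196633 180.99111809] [185.25983163 304.95559043]
[0.537, 0.0365, 0.142] [252.6117418  181.05372893] [188.05870902 305.26864464]
[0.537, 0.0365, 0.128] [252.60757074 183.88414769] [188.03785371 319.42073845]
[0.537, 0.0365, 0.112] [252.60286501 187.07738771] [188.01432504 335.38693854]
[313 171  10   4  11] [317.09090909 172.81818182]
[251 179   4  11  32] [252.71875 183.21875]
[207 187  13   3  28] [212.75       187.92857143]
tcp px [183.27560401 222.64156268]
```

View pics/c5.png

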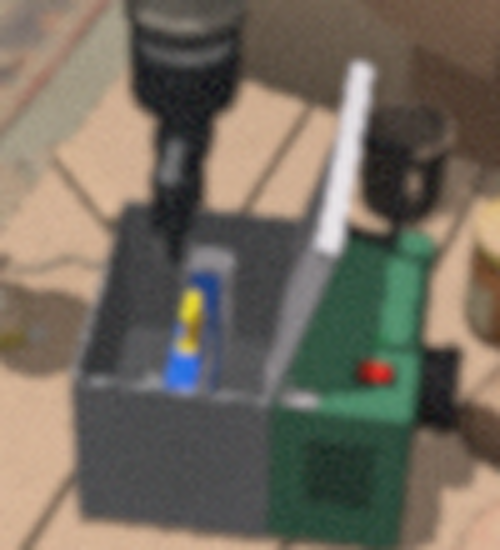

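The yellow tab at (252.7,183.2) matches the predicted (252.6,183.9) within a pixel. Going down in two stages.

drive_tool(
  commands=[
    {"hand": 0.7, "translation": [0, 0, 0], "angular": [0, 0, 0]},
    {"hand": 0.7, "translation": [0, 0, -25], "angular": [0, 0, 0]},
    {"hand": 0.7, "translation": [0, 0, -50], "angular": [0, 0, 0]},
    {"hand": 0.7, "translation": [0, 0, -65], "angular": [0, 0, 0]},
    {"hand": 0.7, "translation": [0, 0, -65], "angular": [0, 0, 0]},
    {"hand": 0.7, "translation": [0, 0, -65], "angular": [0, 0, 0]},
  ],
)

```text
t: 17.05
eef_pos: [0.5377, 0.0354, 0.1604]
tool_rot: [0.0, 0.993, 0.121, 0.001]
contact_force: [0.6, -0.4, 0.1]
gripper_width: 0.695
grasp_force: 0.0
```

drive_tool(
  commands=[
    {"hand": 0.7, "translation": [0, 1, -15], "angular": [0, 0, 0]},
    {"hand": 0.7, "translation": [0, 1, -28], "angular": [0, 0, 0]},
    {"hand": 0.7, "translation": [0, 1, -28], "angular": [0, 0, 0]},
    {"hand": 0.4, "translation": [0, 1, -28], "angular": [0, 0, 0]},
    {"hand": 0.1, "translation": [0, 1, -28], "angular": [0, 0, 0]},
    {"hand": 0.1, "translation": [0, 1, -28], "angular": [0, 0, 0]},
    {"hand": 0.1, "translation": [0, 1, -28], "angular": [0, 0, 0]},
    {"hand": 0.1, "translation": [0, 1, -28], "angular": [0, 0, 0]},
  ],
  force=60,
)

```text
t: 18.05
eef_pos: [0.5372, 0.0368, 0.1316]
tool_rot: [-0.0, 0.993, 0.121, 0.0]
contact_force: [0.2, 3.0, 2.4]
gripper_width: 0.339
grasp_force: 60.7
```

drive_tool(
  commands=[
    {"hand": 0.1, "translation": [0, 0, 8], "angular": [0, 0, 0]},
    {"hand": 0.1, "translation": [0, 0, 20], "angular": [0, 0, 0]},
    {"hand": 0.1, "translation": [0, 0, 38], "angular": [0, 0, 0]},
    {"hand": 0.1, "translation": [0, 0, 56], "angular": [0, 0, 0]},
    {"hand": 0.1, "translation": [0, 0, 74], "angular": [0, 0, 0]},
    {"hand": 0.1, "translation": [0, 0, 92], "angular": [0, 0, 0]},
    {"hand": 0.1, "translation": [0, 0, 110], "angular": [0, 0, 0]},
    {"hand": 0.1, "translation": [0, 0, 128], "angular": [0, 0, 0]},
    {"hand": 0.1, "translation": [0, 0, 146], "angular": [0, 0, 0]},
    {"hand": 0.1, "translation": [0, 0, 164], "angular": [0, 0, 0]},
    {"hand": 0.1, "translation": [0, 0, 175], "angular": [0, 0, 0]},
    {"hand": 0.1, "translation": [0, 0, 175], "angular": [0, 0, 0]},
  ],
)

```text
t: 19.55
eef_pos: [0.5373, 0.0364, 0.3072]
tool_rot: [0.0, 0.993, 0.121, 0.001]
contact_force: [0.3, -0.7, -3.3]
gripper_width: 0.334
grasp_force: 60.3
```

drive_tool(
  commands=[
    {"hand": 0.1, "translation": [-5, 0, 5], "angular": [0, 0, -0.06]},
    {"hand": 0.1, "translation": [-10, 0, 10], "angular": [0, 0, -0.12]},
    {"hand": 0.1, "translation": [-15, 0, 15], "angular": [0, 0, -0.18]},
    {"hand": 0.1, "translation": [-20, 0, 15], "angular": [0, 0, -0.242]},
    {"hand": 0.1, "translation": [-20, 0, 15], "angular": [0, 0, -0.242]},
    {"hand": 0.1, "translation": [-20, 0, 15], "angular": [0, 0, -0.242]},
    {"hand": 0.1, "translation": [-20, 0, 15], "angular": [0, 0, -0.242]},
    {"hand": 0.1, "translation": [-20, 0, 15], "angular": [0, 0, -0.242]},
    {"hand": 0.1, "translation": [-20, 0, 15], "angular": [0, 0, -0.242]},
    {"hand": 0.1, "translation": [-20, 0, 15], "angular": [0, 0, -0.242]},
  ],
)

```text
t: 20.8
eef_pos: [0.517, 0.0363, 0.3213]
tool_rot: [0.0, 1.0, 0.0, 0.0]
contact_force: [1.2, 0.1, -2.7]
gripper_width: 0.337
grasp_force: 60.3
```

```bash
python3 - <<'E'
from h import *
o=bot.get_obs();print(o["eef_pos"],o["tool_rot"],o["gripper_width"])
b=snap("side","s6.png");a=snap("top","t6.png")
B=cv2.cvtColor(b,4)[80:280,190:320];A=cv2.cvtColor(a,4)[100:300,190:330]
cv2.imwrite("pics/c6.png",cv2.resize(np.hstack([A,B]),None,fx=2.8,fy=2.8))
h=cv2.cvtColor(b,cv2.COLOR_RGB2HSV);m=cv2.inRange(h,(105,150,60),(125,255,255))
print(cv2.boundingRect(m))
x,y,z=o["eef_pos"]; z0=z+.005-.116
for d in(-.07,.07):print(proj("side",[x,y+d,z0]),proj("side",[x,y+d,z0+.092]))
E
```

```text
[0.51695488 0.03630432 0.32132624] [9.50730156e-06 9.99999908e-01 4.26570665e-04 3.82375522e-05] 0.3370877587148916
(238, 135, 19, 42)
[239.15360208 177.41841793] [238.59078872 156.57156644]
[255.1846766 153.8861777] [255.31980744 133.33723894]
```

View pics/c6.png

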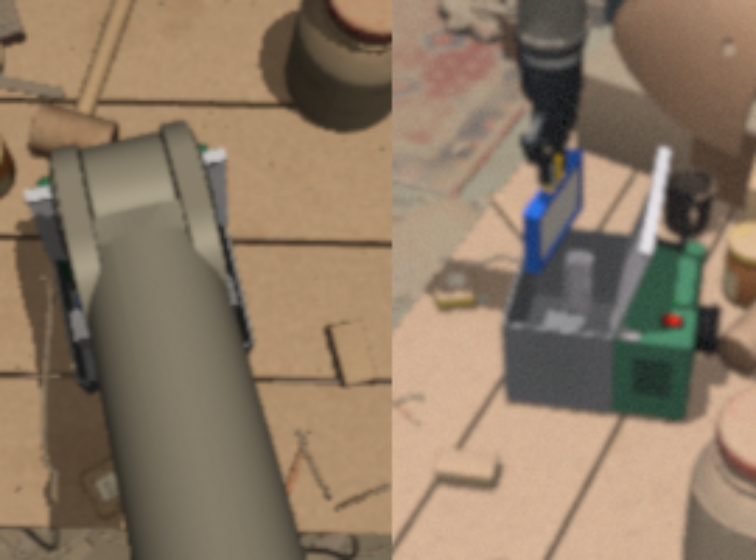

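The cassette hangs upright and clear, and its blue box matches the predicted corners. The flap is open, and the block lies on the bench at (465,468) in the crop. Handing in.

```bash
python3 -c "
from station import bot
print(bot.hand_in())"
```

```text
the job is handed in; nothing more can be done
None
```

The job is handed in after about 21 s of robot time: the block is on the bench, the flap rests open, and the gripper holds the cassette upright above the collector, square to the bench front; the judge's verdict was not shown.

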